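Wheel the vial caddy into its bay

ROBOT

A 6-joint arm with a two-finger parallel gripper is mounted at the origin on a cart in front of the work surface, level with it; the furniture and walls round the work are solid. World frame = base frame: x ahead of the robot, y to its left, z up, the work surface at z = 0. Lengths are in m, angles in degrees, forces in N, time in s.
With the tool pointing down it reaches from about 0.25 to 0.725 m from the base axis. Payload 9.7 kg.
Tool frame: the origin (TCP) lies at the very end of the fingers, on their centre line; the grasp point (between the pads) lies 19 mm behind it; z points along the fingers, y is the line along which they close (so a half turn about z gives the same grasp; the last joint's range is limited). The gripper opens to 85 mm and grips with 20 to 120 N. Pads are 22 mm wide; open, the fingers measure 114 mm over their backs; the gripper's body (76 mm by 85 mm) begins 54 mm behind the grasp point. The pads swing forward as they close: fully open they stand 13 mm farther back than shut.
Start: joints at [-76.662, 4.979, 10.078, 95.1, 0, 90], TCP at [0.127, -0.535, 0.231] pointing down, gripper open.
Joint ranges: [-179.16, 179.16], [-48.56, 103.87], [-65.8, 70.77], [-126.05, 130.52], [-82.76, 87.17], [-180, 180]. Speed limits (degrees/s): [127.2, 127.2, 147.25, 180, 180, 180].

INTERFACE

Orientations are given as [roll, pitch, yaw] about the fixed x, y, z axes, in that order (R = Rz(yaw) Ry(pitch) Rx(roll)).
In Python, from workcell import bot, viewer, finder gives the robot as it stands. The module is installed in compiled form; this text tells all that it offers.
- The arm moves only by the shell command python3 -m inch 'ROWS' [FORCE]. ROWS is JSON, a list that holds one entry, the list of rows, each a list of 7 numbers: the opening in per cent of the stroke, from 0 (shut) to 100 (fully open), then the shift along the tool's x, y, z in mm, then the turn, a rotation vector about the tool's x, y, z in degrees. In form: [[[grip, tx, ty, tz, ax, ay, az], ...]]. A call has 1 to 8 rows; each row shifts and turns the commanded pose from where the row before left it, along the tool's axes as they then stand; what a row does not reach is not made up. A row lasts 1/8 s, in which the tool goes at most 62.5 mm and 10.7 degrees, less where a joint would pass 70% of its speed; a pose out of reach is approached as far as the arm can. A call with a gripper value outside its range is refused whole. The fingers move at their own pace and stop on an object; FORCE is the grip in N (left out, the last holds). Time passes only in rows, so rows that do not move let the fingers close. It gives the time, the measured TCP pose, the force, the opening and the grip force at its end, in the units of the state.
- bot.get_obs(): the state, without advancing time (a new reading comes with each control period).
- viewer.camera(name): name is "scene" or "top" or "wrist"; returns a dict with "pixels" (384x512x3 uint8, red, green, blue), "vfov" (degrees; the focal length in pixels is half the picture's height over the tangent of half this angle, whatever the lens; pixels are square), "cx", "cy" (the principal point, pixels), "k1" (the pictures are not rectified: a ray, as slopes to the right and down, at radius r is drawn at 1 + k1 r^2 times it, then the intrinsics apply), "R" (3x3) and "t" (3): a world point X has camera coordinates R X + t. Camera axes: x right, y down, z forward; pixel columns grow to the right and rows downward; lengths in m; the calibration is good to about 2 mm. A picture is of the moment at which its call begins. There is no depth.
- bot.job_done(): hands the job in; it is judged then, once.
Trained networks look in the newest picture that a camera, given by its name, has taken for a name from the list of things; names that differ only in an ending like _2 or _b are one class to them, and where a whole thing is asked for, a point or a joint stands for the part that bears it (a point fixed in the world has none). Each returns a list of dicts, best first, with "conf" (0 to 1); they miss things now and then, are a little off and sometimes report something else, mostly with a low value. They report only what shows in the picture. A call takes as long as a camera call.
- finder.outline_of(camera, thing): "pixels" (384x512 bool, what is visible of it) and "extent" ([centre column, centre row, width, height] in pixels, round what is visible of it).
- finder.mark_of(camera, thing): "position" ([column, row] in pixels: a listed point, or the origin of a listed thing).
The state is a dict: "time": time; "q": joint angles; "qd": joint speeds; "joint_efforts": joint torques, N m; "ee_pos": TCP position; "tcp_rot": TCP orientation; "wrist_force": force on the tool from outside, world axes, zero at the start; "torque": the same for the moment, N m; "opening": finger opening in m; "grasp_force": force on a finger pad.
Only numpy, scipy, OpenCV 4.12 (cv2) and the standard library are available. Lean on these libraries where they do the work, as an engineer would, in place of code of your own. Each camera call takes 0.05 s, during which the arm holds its last target. There are 200 camera calls.

TASK

Take the little wheeled caddy of vials by its push bar and push it straight ahead until both of its swivel castors have swung round and trail straight behind their pivots. Then, without lifting it off its wheels, steer it into the larger of the two taped bays, so that it stands centred and square between the four corner marks with its castors still trailing straight, and let go of it.

Things in the scene. Friction and masses are not known exactly. Their poses are not given: they have to be found in the camera images.
- caddy: Steel tray on wheels, 130 x 84 mm (100 over wheels), rim 53 mm high, vials, carton fixed in it (tops 75 mm), 0.8 kg. Origin: on the table under its centre; x forward (vial end), y left. Push bar: level rod 15 mm thick, 64 mm long, along y at x -70, z 100 mm; pinch from above, fingers closing along x. Fixed wheels at x -46 mm roll only along x: steer in curves. Starts heading roughly to -y, to the bays.
- left_castor_hub (a point): Centre of the left front castor's wheel, 22 mm across. It swivels freely all round, 14 mm from an upright pivot at x 46, y 42 mm in the caddy's frame; trailing straight it is at x 32, y 42 mm. It starts turned 50 to 140 degrees off that; about 60 mm of straight pushing swings it round.
- right_castor_hub (a point): The same for the right front castor: pivot at x 46, y -42 mm in the caddy's frame; trailing straight its wheel's centre is at x 32, y -42 mm.
- bay: The larger bay: four flat L-shaped corner marks of grey tape outlining 164 x 124 mm; nothing to bump into. Origin: its centre, on the table, where the caddy's origin is to come; x along its long side, the way the caddy is to head (roughly -y of the world). Beside it lies a like but smaller bay (100 x 80 mm), not meant; which of the two is nearer the robot varies.

How it is judged (in metres and radians):
On the way:
1. both castors trail straight (within about 25 degrees) while the caddy is still more than 50 mm from the bay's centre (x of each of left_castor_hub, right_castor_hub in the frame of caddy below 0.0335 m and horizontal distance between caddy and bay above 0.05 m), for 0.1 s.
At the end, for the whole second after the job is handed in: The caddy stands at rest on its four wheels, its centre within 18 mm of the larger bay's centre, square to it within 10 degrees, both swivel castors trailing straight within about 25 degrees (horizontal distance between caddy and bay below 0.018 m and angle between the x axis of caddy and the x axis of bay, either way round below 0.18 rad and x of each of left_castor_hub, right_castor_hub in the frame of caddy below 0.0335 m and height (world z) of caddy below 0.004 m and angle between caddy's own z axis and vertical below 0.05 rad and linear speed of caddy below 0.01 m/s); the robot touches nothing.
It fails at once if the caddy is lifted more than 15 mm off the table or tipped by more than 12 degrees (height (world z) of caddy above 0.015 m or angle between caddy's own z axis and vertical above 0.21 rad).
It also fails if it takes over 45 s, if anything falls off the work surface, if the arm or the gripper's body presses on something with over 40 N, if the wrist force passes 120 N, or if a joint passes its speed limit or range.

## Working session

There is one attempt and no reset: what is moved stays moved. The work goes in short steps, Python scripts to look and compute and a shell command to move; the robot and the scene stay as the last step left them, time stands still between calls to the robot, and variables do not carry over. Pictures are saved under pics/ and viewed, at most 10 in all, crops included, and the job is handed in when it is done.

```bash
mkdir -p pics; cat > h.py <<'E'
import numpy as np, cv2
from scipy.spatial.transform import Rotation as Ro
from workcell import bot, viewer, finder
def ray2world(c,px,z):
    f=c["pixels"].shape[0]/2/np.tan(np.radians(c["vfov"])/2)
    d=(np.array(px,float)-[c["cx"],c["cy"]])/f
    u=d.copy()
    for _ in range(30): u=d/(1+c["k1"]*(u@u))
    R=np.array(c["R"]);t=np.array(c["t"]);o=-R.T@t;v=R.T@np.array([u[0],u[1],1])
    return o+v*(z-o[2])/v[2]
def proj(c,X):
    f=c["pixels"].shape[0]/2/np.tan(np.radians(c["vfov"])/2)
    p=np.array(c["R"])@np.array(X)+c["t"];u=p[:2]/p[2];u=u*(1+c["k1"]*(u@u))
    return u*f+[c["cx"],c["cy"]]
def shot(n,fn=None):
    c=viewer.camera(n)
    if fn: cv2.imwrite("pics/"+fn,c["pixels"][:,:,::-1])
    return c
E
python3 - <<'E'
from h import *
np.set_printoptions(precision=4,suppress=True)
ims=[]
for n in("top","scene"):
    c=shot(n); ims.append(c["pixels"][:,:,::-1])
    print(n,"cam at",-np.array(c["R"]).T@c["t"])
    for th,z in(("caddy",0),("bay",0),("left_castor_hub",.011),("right_castor_hub",.011)):
        for m in finder.mark_of(n,th)[:3]: print(th,m["conf"],np.round(m["position"],1),ray2world(c,m["position"],z))
        for m in finder.outline_of(n,th)[:2]: print("  ext",m["conf"],m["extent"])
cv2.imwrite("pics/a.png",cv2.resize(ims[0],(768,576),interpolation=3));cv2.imwrite("pics/b.png",ims[1])
E
```

```text
top cam at [ 0.3981 -0.2572  0.9202]
caddy 0.97 [170.9 180.9] [ 0.5524 -0.0971  0.    ]
  ext 0.95 [164.4, 179.1, 89.8, 64.1]
bay 0.26 [171.2 183.6] [ 0.5469 -0.0979  0.    ]
  ext 0.53 [321.2, 164.1, 87.6, 69.3]
left_castor_hub 0.71 [205.8 199.4] [ 0.5146 -0.1696  0.011 ]
right_castor_hub 0.38 [203.5 200. ] [ 0.5133 -0.1651  0.011 ]
  ext 0.43 [204.9, 202.6, 7.9, 10.2]
scene cam at [0.1457 0.3616 0.5318]
caddy 0.74 [216.5 241. ] [ 0.5567 -0.1023  0.    ]
  ext 0.58 [218.4, 231.9, 80.5, 65.7]
right_castor_hub 0.53 [249.5 224.4] [ 0.5214 -0.1736  0.011 ]
```

View pics/a.png

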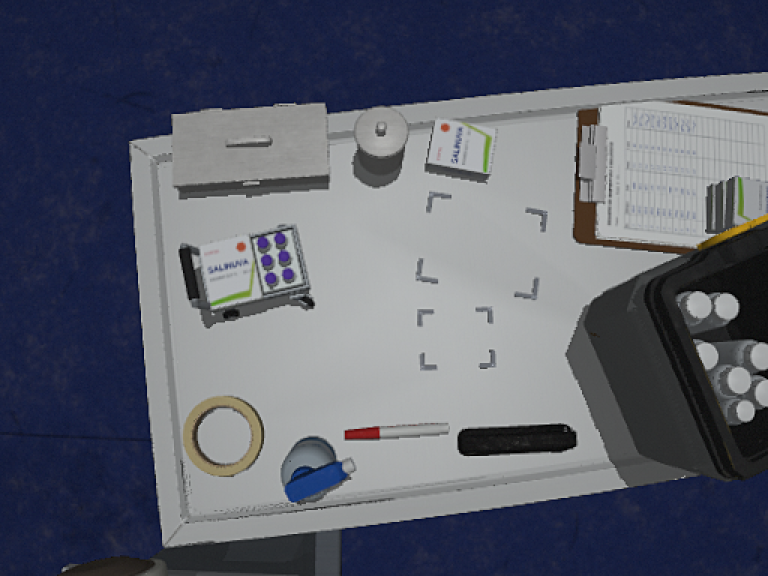

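View pics/b.png

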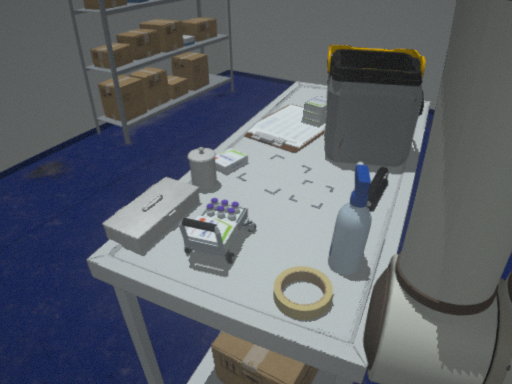

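The top view shows the caddy at about (250,270) in the enlarged picture, with its bar at (190,272). The larger bay's corners are at about (428,195), (545,210), (538,298) and (418,280), and the smaller bay lies below it. The right castor sticks out at (308,300). In the scene view the way between caddy and bay is clear.

```bash
python3 - <<'E'
from h import *
np.set_printoptions(precision=4,suppress=True)
c=shot("top");im=c["pixels"];g=cv2.cvtColor(im,cv2.COLOR_RGB2GRAY)
# bay tape: dark-ish compared to local background
roi=np.zeros_like(g);roi[120:206,270:372]=1
bg=cv2.medianBlur(g,31)
m=((bg.astype(int)-g>25)&(roi>0)).astype(np.uint8)
n,l,s,ce=cv2.connectedComponentsWithStats(m,connectivity=8)
pts=[]
for i in range(1,n):
    if s[i,4]>12:
        print(s[i],ce[i]); ys,xs=np.where(l==i); pts+=list(zip(xs,ys))
# world minarea rect over pts
W=np.array([ray2world(c,p,0)[:2] for p in pts])
r=cv2.minAreaRect((W*1000).astype(np.float32));print(r)
print(cv2.boxPoints(r))
# bar
o=finder.outline_of("top","caddy")[0]["pixels"]
cand=(g<60)&(np.arange(512)[None]<138)&(np.arange(512)[None]>112)&(np.arange(384)[:,None]>155)&(np.arange(384)[:,None]<210)
n,l,s,ce=cv2.connectedComponentsWithStats(cand.astype(np.uint8))
i=1+np.argmax(s[1:,4]);ys,xs=np.where(l==i)
B=np.array([ray2world(c,p,.1)[:2] for p in zip(xs,ys)]);rb=cv2.minAreaRect((B*1000).astype(np.float32));print("bar",s[i],rb)
for p in((297,224),(311,293),(277,226)):print(p,ray2world(c,np.array(p)/1.5,.053))
cv2.imwrite("pics/c.png",cv2.resize(im[130:230,100:230,::-1],None,fx=6,fy=6,interpolation=cv2.INTER_CUBIC))
E
```

```text
[313 120  12   3  19] [319.4211 120.4737]
[284 128  17  14  92] [290.0326 132.4891]
[350 138  15  17  93] [359.2043 144.4839]
[277 172  15  17  93] [281.9032 182.086 ]
[343 185  16  15  95] [352.9579 193.8105]
((607.5095825195312, -401.31988525390625), (165.0572967529297, 152.06809997558594), 81.34622955322266)
[[ 519.9236 -471.4687]
 [ 670.2605 -494.3493]
 [ 695.0956 -331.1711]
 [ 544.7587 -308.2904]]
bar [119 164  14  36 259] ((533.5020141601562, -32.665260314941406), (64.06710815429688, 14.763910293579102), 14.550861358642578)
(297, 224) [ 0.6054 -0.1559  0.053 ]
(311, 293) [ 0.517  -0.1763  0.053 ]
(277, 226) [ 0.6025 -0.1304  0.053 ]
```

View pics/c.png

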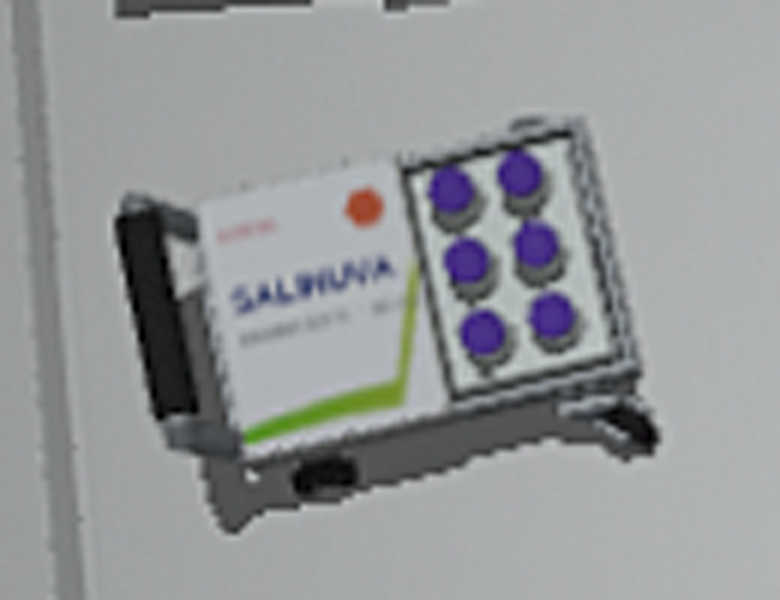

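The crop confirms the bar: dark rod 64 x 15 mm, heading about -75°, with the right castor at about (630,425) in the crop, swung outward. Now the bay without the stray blob.

```bash
python3 - <<'E'
from h import *
np.set_printoptions(precision=4,suppress=True)
c=shot("top");g=cv2.cvtColor(c["pixels"],cv2.COLOR_RGB2GRAY)
roi=np.zeros_like(g);roi[125:206,270:372]=1
m=((cv2.medianBlur(g,31).astype(int)-g>25)&(roi>0)).astype(np.uint8)
ys,xs=np.where(m)
W=np.array([ray2world(c,p,0)[:2] for p in zip(xs,ys)])
r=cv2.minAreaRect((W*1000).astype(np.float32));print(r)
o=bot.get_obs();print(o["ee_pos"],o["tcp_rot"],o["opening"])
print(Ro.from_euler("xyz",o["tcp_rot"],degrees=True).as_matrix())
E
```

```text
((581.9346923828125, -397.440185546875), (165.06198120117188, 148.2093963623047), 81.3227767944336)
[ 0.1269 -0.5352  0.2313] [179.9993  -0.0009  13.3361] 0.08556815358245415
[[ 0.973   0.2307  0.    ]
 [ 0.2307 -0.973  -0.    ]
 [ 0.      0.     -1.    ]]
```

```bash
python3 - <<'E'
from h import *
c=shot("top");g=cv2.cvtColor(c["pixels"],cv2.COLOR_RGB2GRAY)
roi=np.zeros_like(g);roi[125:203,270:372]=1
m=((cv2.medianBlur(g,31).astype(int)-g>25)&(roi>0)).astype(np.uint8)
n,l,s,ce=cv2.connectedComponentsWithStats(m,connectivity=8)
k=[i for i in range(1,n) if s[i,4]>60];ys,xs=np.where(np.isin(l,k))
W=np.array([ray2world(c,p,0)[:2] for p in zip(xs,ys)])
print(s[k],cv2.minAreaRect((W*1000).astype(np.float32)))
C=np.array([ray2world(c,ce[i],0)[:2] for i in k]);print(C,C.mean(0))
E
```

```text
[[284 128  17  14  92]
 [350 138  15  17  93]
 [277 172  15  17  93]
 [343 185  16  15  95]] ((593.7808227539062, -399.23040771484375), (165.0572967529297, 124.29448699951172), 81.34622955322266)
[[ 0.65607016 -0.33621303]
 [ 0.63376943 -0.47818714]
 [ 0.55324402 -0.31998829]
 [ 0.5316854  -0.46321714]] [ 0.59369226 -0.3994014 ]
```

```bash
python3 -m inch '[[[100,8,-33,-25,0,0,0],[100,8,-33,-25,0,0,0],[100,8,-33,-25,0,0,0],[100,8,-33,-25,0,0,0],[100,40,-22,0,0,0,0],[100,40,-22,0,0,0,0],[100,40,-22,0,0,0,0],[100,40,-22,0,0,0,0]]]' 40
python3 -m inch '[[[100,40,-22,0,0,0,0],[100,40,-22,0,0,0,0],[100,40,-22,0,0,0,0],[100,40,-22,0,0,0,0],[100,40,-22,10,0,0,-1.2],[100,40,-22,30,0,0,0],[100,40,-22,40,0,0,0],[100,40,-22,40,0,0,0]]]'
```

```text
time: 2.1
ee_pos: [0.2638, -0.2757, 0.3315]
tcp_rot: [180.0, -0.0, 13.3]
wrist_force: [0.8, -0.1, 0.5]
opening: 0.0854
grasp_force: 0.0
time: 3.1
ee_pos: [0.5328, -0.0284, 0.2103]
tcp_rot: [180.0, -0.0, 14.5]
wrist_force: [0.5, -1.3, 0.6]
opening: 0.0853
grasp_force: 0.0
```

```bash
python3 -m inch '[[[100,0,2,30,0,0,0],[100,0,1,30,0,0,0],[100,0,0,20,0,0,0],[100,0,0,0,0,0,0]]]'
python3 - <<'E'
from h import *
c=shot("wrist","w1.png")
B=np.array([.5335,-.0327,.1]);d=np.array([.968,.251,0])
print(proj(c,B-.032*d),proj(c,B+.032*d));print(bot.get_obs()["ee_pos"])
E
```

```text
time: 3.6
ee_pos: [0.5316, -0.0324, 0.1299]
tcp_rot: [-180.0, 0.2, 14.5]
wrist_force: [-0.4, -0.4, 0.2]
opening: 0.0856
grasp_force: 0.0
[254.56999272 263.44406568] [254.59158855 171.10088482]
[ 0.53223481 -0.03250195  0.13128036]
```

View pics/w1.png

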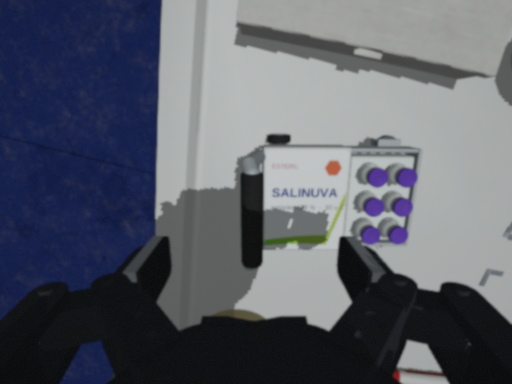

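The wrist view shows the bar at column 252, rows 172–268, which agrees with the prediction. It stands between the fingers and square to them. I'll descend and grip.

```bash
python3 -m inch '[[[100,1,-1,25,0,0,0],[100,0,0,22,0,0,0],[100,0,0,1,0,0,0],[60,0,0,0,0,0,0],[30,0,0,0,0,0,0],[0,0,0,0,0,0,0],[0,0,0,0,0,0,0],[0,0,0,0,0,0,0]]]' 40
```

```text
time: 4.65
ee_pos: [0.5334, -0.0313, 0.0837]
tcp_rot: [180.0, -0.0, 14.5]
wrist_force: [-0.3, -0.5, 3.7]
opening: 0.0136
grasp_force: 38.9
```

```bash
python3 -m inch '[[[0,0,5,0,0,0,0],[0,0,9,0,0,0,0],[0,0,10,0,0,0,0],[0,0,10,0,0,0,0],[0,0,10,0,0,0,0],[0,0,10,0,0,0,0],[0,0,10,0,0,0,0],[0,0,8,0,0,0,0]]]'
cat > look.py <<'E'
from h import *
import sys
np.set_printoptions(precision=4,suppress=True)
o=bot.get_obs();p=np.array(o["ee_pos"]);R=Ro.from_euler("xyz",o["tcp_rot"],degrees=True).as_matrix()
f=R[:2,1];f=f/np.linalg.norm(f);l=np.array([-f[1],f[0]])
c0=p[:2]+.07*f
b=np.array([.5937,-.3994]);print("caddy",c0,"head",np.degrees(np.arctan2(f[1],f[0])),"bay in caddy",(b-c0)@f,(b-c0)@l,"t",o["time"],p[2])
c=shot("top")
for th,s in(("left_castor_hub",1),("right_castor_hub",-1)):
    for m in finder.mark_of("top",th)[:2]:
        w=ray2world(c,m["position"],.011)[:2]-c0;print(th,m["conf"],"in caddy",w@f,w@l)
for m in finder.mark_of("top","caddy")[:1]:print("caddy mark",ray2world(c,m["position"],0))
# predicted bottom points
u=proj(c,[*c0,.053]).astype(int)
if len(sys.argv)>1:
    cr=c["pixels"][max(u[1]-55,0):u[1]+55,max(u[0]-70,0):u[0]+70,::-1]
    cv2.imwrite("pics/"+sys.argv[1],cv2.resize(cr,None,fx=5,fy=5,interpolation=cv2.INTER_CUBIC))
E
python3 look.py d.png
```

```text
time: 5.65
ee_pos: [0.5517, -0.1019, 0.0837]
tcp_rot: [180.0, -0.0, 14.5]
wrist_force: [-1.4, 1.0, 5.9]
opening: 0.0137
grasp_force: 39.2
caddy [ 0.5692 -0.1697] head -75.47971733977218 bay in caddy 0.22854562219295 -0.03391098306536491 t 5.65 0.0836720704489254
right_castor_hub 0.5 in caddy 0.03780977102342604 -0.04471109187376224
caddy mark [ 0.5716 -0.1748  0.    ]
```

View pics/d.png

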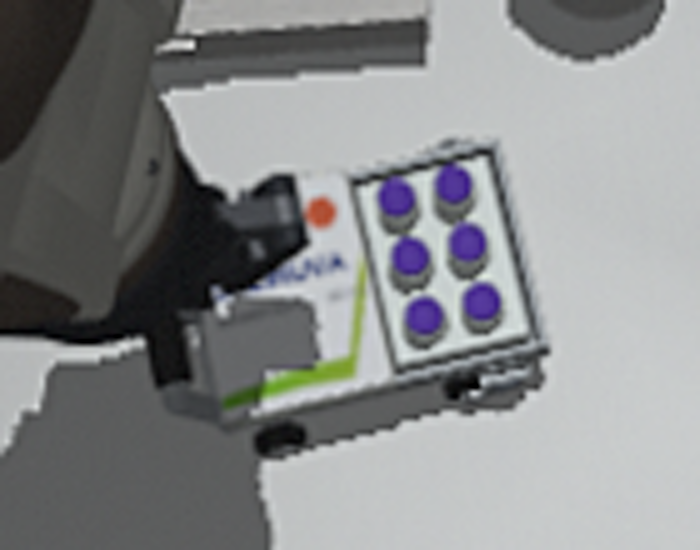

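The right castor now trails at crop (465,385), behind its pivot at (530,380). The left one is hidden, but 70 mm of travel is enough for it. Now the S-curve: left 15°, right 38.5°, then straight 35 mm.

```bash
python3 -m inch '[[[0,-0.85,9.7,0,0,0,-2.55],[0,-0.85,9.7,0,0,0,-2.55],[0,-0.85,9.7,0,0,0,-2.55],[0,-0.85,9.7,0,0,0,-2.55],[0,-0.85,9.7,0,0,0,-2.55],[0,-0.85,9.7,0,0,0,-2.55],[0,0.86,9.75,0,0,0,2.57],[0,0.86,9.75,0,0,0,2.57]]]'
python3 -m inch '[[[0,0.86,9.75,0,0,0,2.57],[0,0.86,9.75,0,0,0,2.57],[0,0.86,9.75,0,0,0,2.57],[0,0.86,9.75,0,0,0,2.57],[0,0.86,9.75,0,0,0,2.57]]]'
python3 look.py e.png
```

```text
time: 6.85
ee_pos: [0.5783, -0.1739, 0.0837]
tcp_rot: [180.0, -0.0, 24.6]
wrist_force: [-1.7, 1.8, 7.2]
opening: 0.0131
grasp_force: 39.4
time: 7.48
ee_pos: [0.5989, -0.2183, 0.0837]
tcp_rot: [180.0, -0.1, 11.8]
wrist_force: [0.7, 1.9, 5.5]
opening: 0.0138
grasp_force: 39.4
caddy [ 0.6131 -0.2869] head -78.22818661954722 bay in caddy 0.10621617191109833 -0.04198948636477261 t 7.475 0.08369611321032537
right_castor_hub 0.35 in caddy 0.030000830688017996 -0.04147576455415989
caddy mark [ 0.6189 -0.2926  0.    ]
```

View pics/e.png

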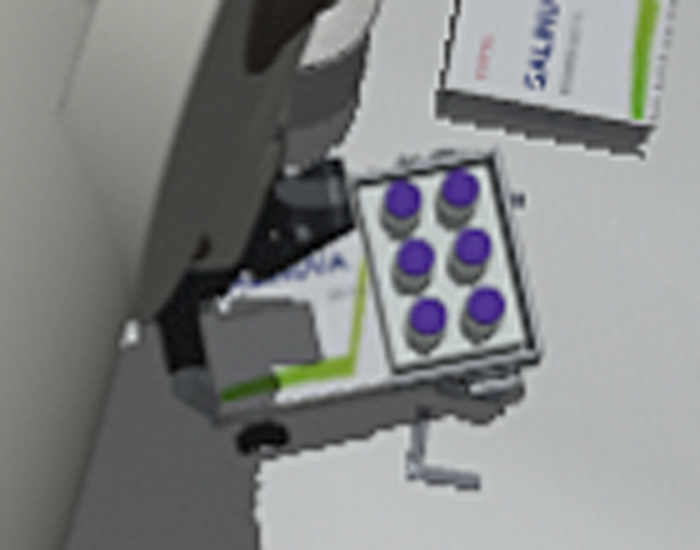

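The caddy is entering the bay at a crop heading that fits the tool, with rim corners at about (495,155) and (540,357). I'll check the tool-based pose against those corners.

```bash
python3 - <<'E'
from h import *
o=bot.get_obs();p=np.array(o["ee_pos"]);R=Ro.from_euler("xyz",o["tcp_rot"],degrees=True).as_matrix()
f=R[:2,1];l=np.array([-f[1],f[0]]);c0=p[:2]+.07*f
c=shot("top");u=proj(c,[*c0,.053]).astype(int)
off=np.array([max(u[0]-70,0),max(u[1]-55,0)])
W=[]
for q in((495,155),(540,357)):
    w=ray2world(c,off+(np.array(q)+.5)/5-.5,.053)[:2]-c0;W.append(w);print(w@f,w@l)
d=W[0]-W[1];print(np.linalg.norm(d),np.degrees(np.arctan2(d[1],d[0]))-90)
E
```

```text
0.06231659615809158 0.03798274713449155
0.06272896016208339 -0.04325594453106488
0.08123978451012663 -77.89789409482158
```

```bash
python3 -m inch '[[[0,0.86,9.75,0,0,0,2.56],[0,0.86,9.75,0,0,0,2.56],[0,0.86,9.75,0,0,0,2.56],[0,0.86,9.75,0,0,0,2.56],[0,0.86,9.75,0,0,0,2.56],[0,0.86,9.75,0,0,0,2.56],[0,0.86,9.75,0,0,0,2.56],[0,0.86,9.75,0,0,0,2.56]]]'
python3 -m inch '[[[0,0,9,0,0,0,0],[0,0,9,0,0,0,0],[0,0,8,0,0,0,0],[0,0,5,0,0,0,0],[0,0,0,0,0,0,0]]]'
python3 look.py f.png
```

```text
time: 8.72
ee_pos: [0.6096, -0.2953, 0.0837]
tcp_rot: [-180.0, -0.1, -8.7]
wrist_force: [1.4, 1.9, 5.8]
opening: 0.0134
grasp_force: 39.5
time: 9.35
ee_pos: [0.6048, -0.3265, 0.0837]
tcp_rot: [180.0, -0.1, -8.7]
wrist_force: [0.7, -0.9, 5.2]
opening: 0.0135
grasp_force: 39.4
caddy [ 0.5942 -0.3957] head -98.6740935902323 bay in caddy 0.0037044449650373134 6.627876024682963e-05 t 9.35 0.08369997347328179
right_castor_hub 0.51 in caddy 0.032083271613776145 -0.04044950761660505
caddy mark [ 0.5955 -0.4     0.    ]
```

View pics/f.png

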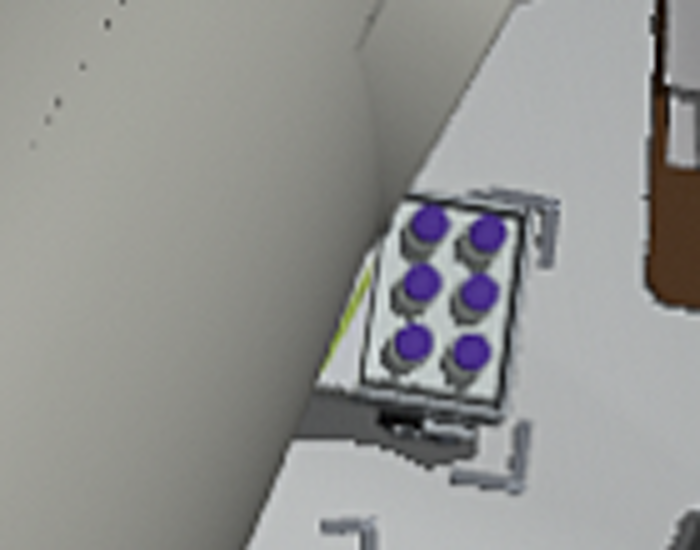

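The caddy stands square between the front corner marks (545,230) and (500,470), about 4 mm short. I'll push those last 3 mm, open the gripper and rise.

```bash
python3 -m inch '[[[0,0,3,0,0,0,0],[0,0,0,0,0,0,0],[15,0,0,0,0,0,0],[25,0,0,0,0,0,0],[40,0,0,0,0,0,0],[50,0,0,0,0,0,0],[50,0,0,0,0,0,0],[50,0,0,0,0,0,0]]]'
python3 -m inch '[[[50,0,0,-5,0,0,0],[50,0,0,-15,0,0,0],[50,0,0,-25,0,0,0],[50,0,0,-30,0,0,0],[50,0,0,-40,0,0,0],[50,0,-30,-30,0,0,0],[50,0,-50,0,0,0,0],[50,0,-50,0,0,0,0]]]'
python3 -m inch '[[[50,0,-50,0,0,0,0],[50,0,-50,0,0,0,0],[50,0,-50,0,0,0,0],[50,0,0,0,0,0,0]]]'
python3 - <<'E'
from h import *
c=shot("top");im=c["pixels"]
g=cv2.cvtColor(im,cv2.COLOR_RGB2GRAY)
for th,z in(("caddy",0),("left_castor_hub",.011),("right_castor_hub",.011)):
    for m in finder.mark_of("top",th)[:2]: print(th,m["conf"],ray2world(c,m["position"],z))
cv2.imwrite("pics/g.png",cv2.resize(im[110:220,250:390,::-1],None,fx=5,fy=5,interpolation=2))
E
```

```text
time: 10.55
ee_pos: [0.6041, -0.3285, 0.0832]
tcp_rot: [-180.0, 0.0, -8.6]
wrist_force: [0.6, -0.1, -0.3]
opening: 0.0425
grasp_force: 0.0
time: 11.55
ee_pos: [0.6238, -0.199, 0.2301]
tcp_rot: [180.0, -0.1, -8.7]
wrist_force: [-0.7, 0.1, 0.1]
opening: 0.0425
grasp_force: 0.0
time: 12.05
ee_pos: [0.6442, -0.069, 0.2296]
tcp_rot: [-179.2, -0.1, -6.4]
wrist_force: [-0.3, -0.9, 0.4]
opening: 0.0427
grasp_force: 0.0
caddy 0.94 [ 0.59796279 -0.4000537   0.        ]
right_castor_hub 0.53 [ 0.54176279 -0.42326163  0.011     ]
```

View pics/g.png

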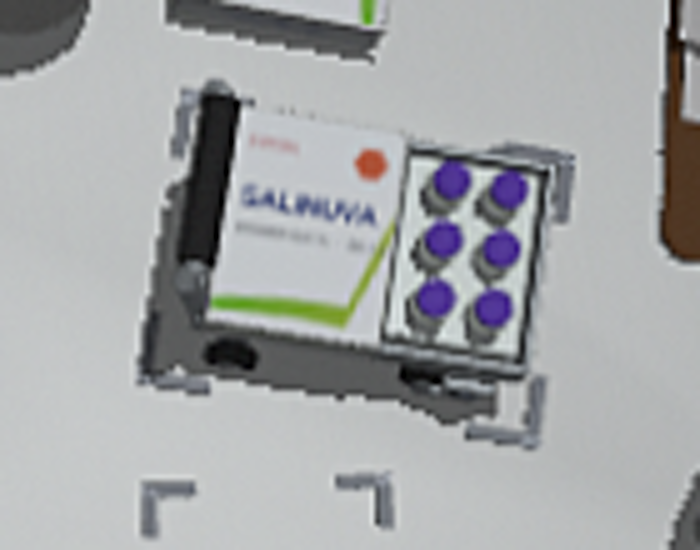

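The caddy stands square within the larger bay's four marks, with the right castor trailing at about (420,378). The gripper is clear of it, so I'll hand in.

```bash
python3 -c "
from workcell import bot
print(bot.job_done())"
```

```text
the job is handed in; nothing more can be done
None
```

The job is handed in at about 12 s: the caddy stands square in the larger bay, measured within about 5 mm of its centre and let go of; the right castor is seen trailing straight, while the left stayed hidden from the camera and is inferred from the straight push.

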